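# Close the tea caddy with its screw lid

### The job

Close the open tea caddy in the rack with its wooden screw lid, the one with the tall knob: set the lid upright over the neck, turn it backwards (anticlockwise from above), lightly pressed, until you feel its threads ride up and drop into their starts, then screw it forwards (clockwise) until it is fully home on the caddy's shoulder, and let go. Work gently, never forcing the wooden threads, and leave the other wares where they stand.

Things in the scene. Friction and masses are not known exactly. Their poses are not given: they have to be found in the camera images.
- mouth (a point): Centre of the open caddy's mouth, the top of its round neck, 126 mm above the table; z up along the neck. Neck 42 mm across (37 at the bevelled mouth), with a coarse three-start outside thread, 53 mm over its ridges, beginning 1.5 mm below the mouth and falling clockwise (from above) 22.5 mm a turn. The three blunt ridge starts are 120 degrees apart; their angles are not known nor shown by this frame.
- shoulder (a point): Centre of the flat top of the open caddy (84 mm square) at the neck's foot, 26 mm below the mouth; z up. The lid is home when its skirt sits here, knob centre 54 mm above this point. Turned forwards from the starts the lid sinks 22.5 mm a turn and is home after a fifth of a turn; some 25 degrees more make it tight: 0.2 to 0.3 N m is enough. The wood cracks at 60 N between lid and caddy: press with 3 to 6 N.
- rack: Fixed wooden rack holding two square caddies fast, neither can turn. Origin on the table under the open caddy's centre, z up. The other caddy stands 140 mm away in this frame's -y, closed, with a lid like the loose one, its knob's top 174 mm above the table. The rack's walls reach 34 mm above the table.
- lid_knob (a point): Centre of the loose lid's knob, on its axis, z up: a round wooden drum, 34 mm across, 40 mm high (20 mm above and below this point), to be gripped from above in any direction. Below it the round cap, 64 mm across, 34 mm high. Lid 90 g, upright on the table. On the thread this point is 32.5 to 40 mm above the mouth, when home 28 mm; stopping 45 mm or more above it, the lid is off centre and caught on the edge.
- lid: The same lid; origin at the centre of its skirt's lower edge, 54 mm below the knob's centre. The skirt is open below, 58 mm bore, with three stubs of thread inside, 14 mm above its edge, 3 mm thick, reaching in to 45 mm across. Backed (anticlockwise) on the thread it rises 22.5 mm a turn until, within a third of a turn, the stubs pass the blunt starts and it can drop 7.5 mm: the click.
- flat_lid: small flat dark lid without a knob, 52 mm across, 21 mm high; belongs to something else; origin under its centre; to be left alone
- saucers: pile of three saucers, 100 mm across, 31 mm high; origin under its centre; to be left alone
- round_box: squat black lacquer box, 72 mm across, 56 mm high; origin under its centre; to be left alone
- bowl: red lacquer bowl, 124 mm across, 62 mm high; origin under its centre; to be left alone
- cup: brown wooden cup, 68 mm across, 85 mm high; origin under its centre; to be left alone
- black_cup: black wooden cup, 68 mm across, 85 mm high; origin under its centre; to be left alone
- gourd: gourd-shaped wooden bottle, 56 mm across, 94 mm high; origin under its centre; to be left alone
Mind the look-alikes: they are no part of the job. Leave any purple look-alike of the lid alone.

How it is judged (in metres and radians):
On the way, in this order (a step that is already met when the one before it is completed fails the run):
1. the lid, resting on the thread, has come up to the thread starts (knob centre 39.2 to 41.8 mm above the mouth, in touch with the caddy, turning or still) (horizontal distance between lid_knob and mouth below 0.004 m and angle between lid_knob's own z axis and vertical below 0.05 rad and z of lid_knob in the frame of mouth between 0.0392 and 0.0418 m and contact force between lid and rack above 0.3 N and (angular speed of lid above 0.05 rad/s or linear speed of lid below 0.003 m/s)), for 0.05 s.
2. it has dropped into the starts (knob centre below 35 mm above the mouth) (horizontal distance between lid_knob and mouth below 0.004 m and angle between lid_knob's own z axis and vertical below 0.05 rad and z of lid_knob in the frame of mouth between 0.0295 and 0.035 m), for 0.05 s.
3. it has been screwed home (knob centre below 28.8 mm above the mouth) (horizontal distance between lid_knob and mouth below 0.004 m and angle between lid_knob's own z axis and vertical below 0.05 rad and z of lid_knob in the frame of mouth below 0.0288 m), for 0.1 s.
At the end, for the whole second after the job is handed in: The lid is screwed home on the open caddy: its knob's centre less than 28.8 mm above the mouth (28 mm when the skirt sits on the shoulder) and within 4 mm of the neck's axis, tilted less than 0.05 rad, at rest and released (all of step 3 and z of lid_knob in the frame of mouth above 0.026 m and linear speed of lid below 0.01 m/s); the robot touches nothing.
It fails at once if the threads are forced: more than 60 N between the lid and the caddy (contact force between lid and rack above 60 N).
It fails at once if another ware is moved by more than 20 mm (distance of any of flat_lid, saucers, round_box, bowl, cup, black_cup, gourd from where it was at the start of the episode above 0.02 m).
It also fails if it takes over 67 s, if anything falls off the work surface, if the arm or the gripper's body presses on something with over 40 N, if the wrist force passes 120 N, or if a joint passes its speed limit or range.

### The arm

A 6-joint arm with a two-finger parallel gripper is mounted at the origin on the work surface. World frame = base frame: x ahead of the robot, y to its left, z up, the work surface at z = 0. Lengths are in mm, angles in rad, forces in N, time in s.
With the tool pointing down it reaches from about 350 to 775 mm from the base axis. Payload 7.3 kg.
Tool frame: the origin (TCP) lies midway between the tips of the shut fingers; the grasp point (between the pads) lies 19 mm behind it; x points along the fingers, y is the direction in which the jaws open and shut, and the axes are right-handed (so a half turn about x gives the same grasp; the last joint's range is limited). The gripper opens to 92 mm and grips with 3 to 60 N. Pads are 19 mm wide; open, the fingers measure 130 mm over their backs; the gripper's body (75 mm by 190 mm) begins 47 mm behind the grasp point.
Start: joints at [0.999, 0.342, 1.524, -0, 1.275, -0.146], TCP at [216.839, 478.148, 226.741] pointing down, gripper open.
Joint ranges: [-2.53, 2.53], [-0.77, 2.02], [0.04, 2.7], [-1, 4.14], [0.28, 2.66], [-3.11, 3.11]. Speed limits (rad/s): [2.57, 2.57, 3.14, 3.14, 3.14, 3.14].

### API

Orientations are given as [roll, pitch, yaw] about the fixed x, y, z axes, in that order (R = Rz(yaw) Ry(pitch) Rx(roll)).
In Python, from plant import bot gives the robot as it stands. The module is installed in compiled form; this text tells all that it offers.
- The arm moves only by the shell command python3 -m handwheel 'ROWS' [OPENING]. ROWS is JSON, a list that holds one entry, the list of rows, each a list of 4 numbers: the shift along the tool's x, y, z in cm, then the turn about the tool's x in rad. A call has 1 to 8 rows; each row shifts and turns the commanded pose from where the row before left it, along the tool's axes as they then stand; what a row does not reach is not made up. A row lasts 1/12 s, in which the tool goes at most 41.7 mm and 7.16 degrees, less where a joint would pass 70% of its speed; a pose out of reach is approached as far as the arm can. A call is refused whole if a number of a shift passes 4.17 or a number of a turn 0.125, either way. A call with a gripper value outside its range is refused whole. OPENING is the opening, from 0 (shut) to 1 (fully open), set as the call begins (- or left out, the last holds). The fingers move at their own pace and stop on an object; the grip force is fixed at half the most. Time passes only in rows, so rows that do not move let the fingers close. It gives the time, the measured TCP pose, the force and the opening at its end, in the units of the state.
- bot.get_obs(): the state, without advancing time (a new reading comes with each control period).
- bot.capture(name): name is "scene" or "side" or "wrist"; returns (picture, depth): 384x512x3 uint8, red, green, blue; 384x512 float32, mm along the optical axis (not along the pixel's ray), 0 where there is no reading.
- bot.camera_model(name): a dict with "fx", "fy", "cx", "cy" (pixels), "position" and "rotation" of the camera in the world. Camera axes: x right, y down, z forward; pixel columns grow to the right and rows downward; lengths in mm; the calibration is good to about 2 mm. A picture is of the moment at which its call begins: read the wrist's pose just before it. camera_model takes no time and is no camera call; for the wrist camera it gives the pose at the moment of the call.
- bot.close_job(): hands the job in, once; it reports no verdict.
Trained networks look in the newest picture that a camera, given by its name, has taken for a name from the list of things; names that differ only in an ending like _2 or _b are one class to them, and where a whole thing is asked for, a point or a joint stands for the part that bears it (a point fixed in the world has none). Each returns a list of dicts, best first, with "conf" (0 to 1); they miss things now and then, are a little off and sometimes report something else, mostly with a low value. They report only what shows in the picture. A call takes as long as a camera call. They do not tell look-alikes from the thing itself.
- bot.find_in(camera, label): "bbox" ([left, top, width, height] in pixels, round what is visible of it).
- bot.spot_point(camera, label): "point" ([column, row] in pixels: a listed point, or the origin of a listed thing).
The state is a dict: "time": time; "joint_positions": joint angles; "dq": joint speeds; "tau": joint torques, N m; "tool_pos": TCP position; "tcp_rot": TCP orientation; "contact_force": force on the tool from outside, world axes, zero at the start; "moment": the same for the moment, N m; "grip_width": finger opening in mm.
Only numpy, scipy, OpenCV 4.12 (cv2) and the standard library are available. Lean on these libraries where they do the work, as an engineer would, in place of code of your own. Each camera call takes 0.05 s, during which the arm holds its last target.

## Working session

There is one attempt and no reset: what is moved stays moved. The work goes in short steps, Python scripts to look and compute and a shell command to move; the robot and the scene stay as the last step left them, time stands still between calls to the robot, and variables do not carry over. Pictures are saved under pics/ and viewed, and the job is handed in when it is done.

```bash
mkdir -p pics; ls; cat > h.py <<'E'
import numpy as np, cv2
from plant import bot
def pix2w(cam,u,v,d,m=None):
    m=m or bot.camera_model(cam)
    p=np.array([(u-m["cx"])/m["fx"]*d,(v-m["cy"])/m["fy"]*d,d])
    return np.array(m["rotation"])@p+np.array(m["position"])
def cloud(cam,depth,m=None):
    m=m or bot.camera_model(cam)
    v,u=np.mgrid[:depth.shape[0],:depth.shape[1]]
    P=np.stack([(u-m["cx"])/m["fx"]*depth,(v-m["cy"])/m["fy"]*depth,depth],-1)
    W=P@np.array(m["rotation"]).T+np.array(m["position"])
    W[depth<=0]=np.nan
    return W
def save(n,im): cv2.imwrite("pics/"+n+".png",im[:,:,::-1])
E
python3 - <<'E'
from h import *
print(bot.get_obs())
for c in ["scene","side"]:
    im,d=bot.capture(c); save(c+"0",im); np.savez("pics/%s0.npz"%c,im=im,d=d)
    m=bot.camera_model(c); print(c,m["position"])
    for l in ["lid_knob","mouth","shoulder","lid"]:
        print(l,[(np.round(x["point"]),round(x["conf"],2)) for x in bot.spot_point(c,l)])
E
```

```text
pics
{'time': 0.0, 'joint_positions': array([ 9.99032847e-01,  3.42703245e-01,  1.52501083e+00,  2.31668308e-05,
        1.27537728e+00, -1.45996169e-01]), 'dq': array([ 0.0022359 ,  0.00215054, -0.00135079, -0.00045466, -0.00056646,
        0.00200056]), 'tau': array([-3.14480189e-03, -4.31243420e+01, -2.44214022e+01,  7.14499829e-02,
        5.61124727e-02, -1.19364522e-04]), 'tool_pos': array([216.58963312, 477.80463273, 226.05722234]), 'tcp_rot': array([-1.73157291,  1.56929746, -2.15734698]), 'contact_force': array([-0.89122254, -0.0866421 , -0.40521614]), 'moment': array([-0.03359158,  0.01714047,  0.00181247]), 'grip_width': 91.66035357637537}
scene [1219.24638987  337.3327196  1234.57201319]
lid_knob [(array([379., 225.]), 0.9), (array([330., 234.]), 0.61), (array([412., 222.]), 0.57), (array([161., 234.]), 0.21)]
mouth [(array([194., 154.]), 0.63)]
shoulder [(array([193., 157.]), 0.7), (array([163., 233.]), 0.54)]
lid [(array([405., 233.]), 0.87), (array([369., 238.]), 0.85), (array([330., 241.]), 0.61), (array([300., 279.]), 0.18)]
side [ 155.60002796 -458.61743366  758.58028312]
lid_knob [(array([126., 155.]), 0.9), (array([155., 164.]), 0.8), (array([191., 167.]), 0.79)]
mouth [(array([294., 240.]), 0.94)]
shoulder [(array([291., 254.]), 0.69)]
lid [(array([156., 174.]), 0.72), (array([130., 169.]), 0.7), (array([192., 181.]), 0.66)]
```

View pics/scene0.png

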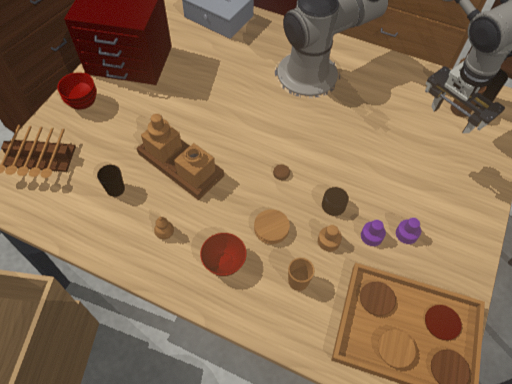

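View pics/side0.png

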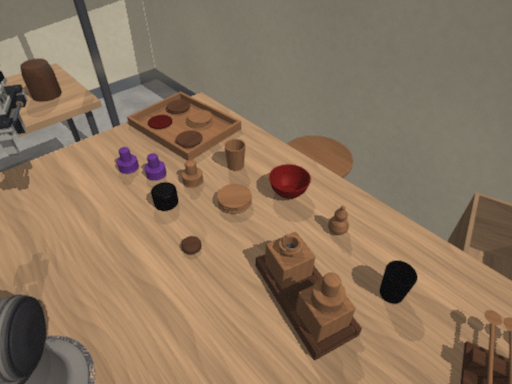

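```bash
python3 - <<'E'
from h import *
s=np.load("pics/scene0.npz")["im"][170:290,280:450]; t=np.load("pics/side0.npz")["im"][120:220,90:240]
a=cv2.resize(s,(680,480)); save("c1",a)
save("c2",cv2.resize(t,(750,500)))
E
```

```text
(no output)
```

View pics/c1.png

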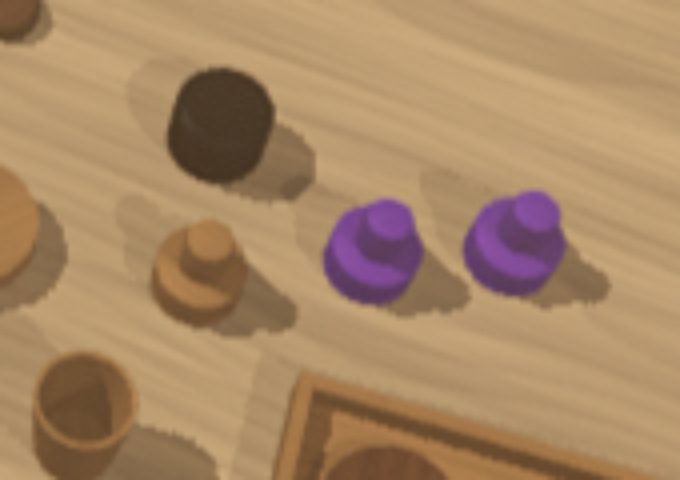

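View pics/c2.png

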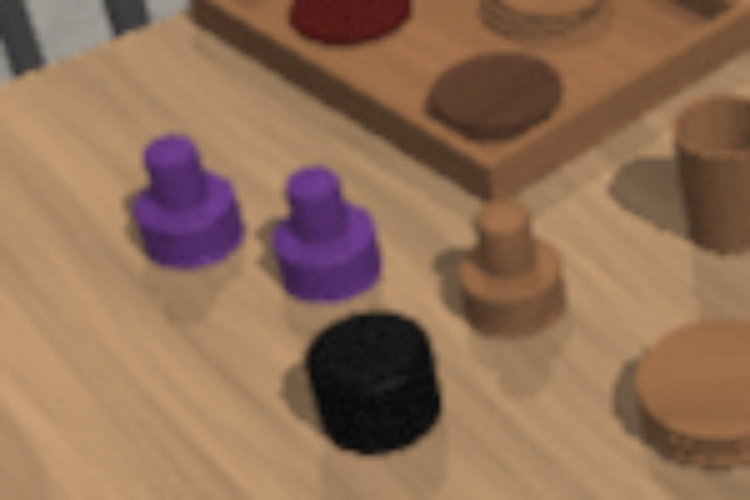

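Lid candidates in the scene picture: the brown lid with the knob at (330,236), purple look-alikes at (373,232) and (409,230), the closed caddy's lid at (157,122), and the gourd at (163,228). I choose the brown one at (330,236), which is at (191,172) in the side picture. The open caddy's mouth is at (195,154) in the scene picture and (291,242) in the side one.

```bash
python3 - <<'E'
from h import *
for c,boxes in [("scene",{"lid":(312,218,348,256),"caddy":(165,140,225,200),"closed":(135,110,185,165)}),("side",{"lid":(175,150,210,190),"caddy":(262,228,318,285),"closed":(295,270,360,340)})]:
    z=np.load("pics/%s0.npz"%c); W=cloud(c,z["d"])
    for k,(a,b,e,f) in boxes.items():
        P=W[b:f,a:e].reshape(-1,3); P=P[~np.isnan(P[:,0])]
        for lo,hi in {"lid":[(84,100),(31,38)],"caddy":[(118,131),(96,103),(25,45)],"closed":[(165,180)]}[k]:
            Q=P[(P[:,2]>lo)&(P[:,2]<hi)]
            if len(Q)<5: print(c,k,lo,len(Q));continue
            mn,mx=np.percentile(Q,2,axis=0),np.percentile(Q,98,axis=0)
            (cx,cy),r=cv2.minEnclosingCircle(Q[:,:2].astype(np.float32))
            print(c,k,(lo,hi),len(Q),"mean",Q.mean(0).round(1),"mid",((mn+mx)/2).round(1),"circ",round(cx,1),round(cy,1),round(r,1),"rect",cv2.minAreaRect(Q[:,:2].astype(np.float32)))
# triangulate via network + known heights
for c,l,pt,h in [("scene","knob",(330,234),74),("side","knob",(191,167),74),("scene","mouth",(194,154),126),("side","mouth",(294,240),126)]:
    m=bot.camera_model(c);o=np.array(m["position"]);q=pix2w(c,*pt,1000.,m)-o
    print(c,l,(o+q*(h-o[2])/q[2]).round(1))
E
```

```text
Traceback (most recent call last):
  File "h.py", line 11, in cloud
    W=P@np.array(m["rotation"]).T+np.array(m["position"])
      ~~~~~~~~~~~~~~~~~~~~~~~~~~~^~~~~~~~~~~~~~~~~~~~~~~~
ValueError: operands could not be broadcast together with shapes (384,512) (3,)
```

```bash
python3 - <<'E'
from h import *
for c in ["scene","side","wrist"]: print(bot.camera_model(c))
z=np.load("pics/scene0.npz");print(z["d"].shape)
E
```

```text
{'fx': 480.34374668964387, 'fy': 480.34374668964387, 'cx': 251.40069738921312, 'cy': 189.02351086427635, 'position': array([1219.24638987,  337.3327196 , 1234.57201319]), 'rotation': array([-2.59024989, -0.01381797,  2.01074455])}
{'fx': 361.3557137818016, 'fy': 361.3557137818016, 'cx': 252.98646344650027, 'cy': 187.937520624547, 'position': array([ 155.60002796, -458.61743366,  758.58028312]), 'rotation': array([-2.31879662e+00, -1.99912294e-03, -7.35898125e-01])}
{'fx': 323.2492141860503, 'fy': 323.2492141860503, 'cx': 258.68393977420345, 'cy': 188.22114684386105, 'position': array([149.87468258, 507.26146687, 385.16009392]), 'rotation': array([2.86814676e+00, 7.94865810e-04, 1.14572234e+00])}
(384, 512)
```

Rotations are roll/pitch/yaw.

```bash
sed -i 's/np.array(m\["rotation"\])/rot(m)/' h.py; cat >> h.py <<'E'
from scipy.spatial.transform import Rotation as Ro
def rot(m): return Ro.from_euler("xyz",m["rotation"]).as_matrix()
E
cat > a.py <<'E'
from h import *
for c,boxes in [("scene",{"lid":(312,218,348,256),"caddy":(165,140,225,200),"closed":(135,110,185,165)}),("side",{"lid":(175,150,210,190),"caddy":(262,228,318,285),"closed":(295,270,360,340)})]:
    z=np.load("pics/%s0.npz"%c); W=cloud(c,z["d"])
    for k,(a,b,e,f) in boxes.items():
        P=W[b:f,a:e].reshape(-1,3); P=P[~np.isnan(P[:,0])]
        for lo,hi in {"lid":[(70,100),(31,38)],"caddy":[(118,131),(96,103),(25,45)],"closed":[(165,180)]}[k]:
            Q=P[(P[:,2]>lo)&(P[:,2]<hi)]
            if len(Q)<5: print(c,k,lo,len(Q),P[:,2].max());continue
            mn,mx=np.percentile(Q,2,axis=0),np.percentile(Q,98,axis=0)
            (cx,cy),r=cv2.minEnclosingCircle(Q[:,:2].astype(np.float32))
            print(c,k,(lo,hi),len(Q),"mean",Q.mean(0).round(1),"mid",((mn+mx)/2).round(1),"circ",round(cx,1),round(cy,1),round(r,1),"rect",np.round(np.hstack(cv2.minAreaRect(Q[:,:2].astype(np.float32))),1))
for c,l,pt,h in [("scene","knob",(330,234),74),("side","knob",(191,167),74),("scene","mouth",(194,154),126),("side","mouth",(294,240),126)]:
    m=bot.camera_model(c);o=np.array(m["position"]);q=pix2w(c,*pt,1000.,m)-o
    print(c,l,(o+q*(h-o[2])/q[2]).round(1))
E
python3 a.py
```

```text
scene lid (70, 100) 97 mean [590.  299.7  73.6] mid [590.1 300.3  74.1] circ 589.9 299.9 16.8 rect [589.7 299.9  29.8  32.2  87.4]
scene lid (31, 38) 182 mean [597.8 302.4  34.2] mid [593.8 300.3  34.4] circ 589.4 300.4 32.5 rect [593.4 300.8  56.2  62.4  11.6]
scene caddy (118, 131) 140 mean [ 561.6 -139.1  122. ] mid [ 560.6 -141.2  123. ] circ 560.4 -138.1 28.0 rect [ 560.7 -141.4   54.5   48.5    6.7]
scene caddy (96, 103) 408 mean [ 566.3 -140.1   99.1] mid [ 560.7 -168.1   99.5] circ 551.9 -168.4 80.7 rect [ 552.7 -171.8  154.8   85.1   75.8]
scene caddy (25, 45) 829 mean [ 569.3 -158.3   33.2] mid [ 554.2 -156.1   34.5] circ 553.2 -167.0 104.6 rect [ 553.4 -165.4  179.6  118.    74.9]
scene closed (165, 180) 93 mean [ 526.1 -272.8  171.9] mid [ 525.2 -273.   171.3] circ 524.5 -273.2 17.2 rect [ 524.3 -273.    33.7   30.4   32.1]
side lid (70, 100) 70 mean [583.8 297.2  74.9] mid [584.3 298.8  74.5] circ 585.8 298.5 17.5 rect [584.1 299.1  31.1  31.9  10. ]
side lid (31, 38) 153 mean [589.3 309.1  35.4] mid [601.7 338.5  34.6] circ 599.9 343.0 78.4 rect [610.  335.4 153.8  61.7  56. ]
side caddy (118, 131) 266 mean [ 555.1 -142.5  123.4] mid [ 556.3 -141.1  123.2] circ 557.0 -141.0 27.4 rect [ 556.  -140.8   53.    51.5   57.1]
side caddy (96, 103) 722 mean [ 547.4 -147.9  100.7] mid [ 554.6 -141.5   99.9] circ 556.1 -140.2 57.0 rect [ 556.4 -141.    84.8   83.9   74.7]
side caddy (25, 45) 553 mean [ 539.2 -159.6   35.4] mid [ 548.3 -145.3   35.7] circ 559.4 -142.6 70.7 rect [ 543.  -152.9   77.   138.8   32.6]
side closed (165, 180) 252 mean [ 517.7 -277.2  173.6] mid [ 519.5 -276.7  171.6] circ 520.4 -275.9 17.2 rect [ 519.8 -275.9   33.3   31.2   71.6]
scene knob [603.4 298.8  74. ]
side knob [576.5 278.3  74. ]
scene mouth [ 561.  -135.2  126. ]
side mouth [ 567.6 -141.8  126. ]
```

```bash
cat >> h.py <<'E'
def go(x,y,z,yaw=0):
    """residual to target in tool axes (cm), reported"""
    o=bot.get_obs(); R=Ro.from_euler("xyz",o["tcp_rot"]).as_matrix()
    d=R.T@(np.array([x,y,z])-o["tool_pos"])/10
    return d.round(2), "jawdir deg",np.degrees(np.arctan2(R[1,1],R[0,1])).round(1), "xaxis",R[:,0].round(3)
def st():
    o=bot.get_obs(); print("t",round(o["time"],2),"tcp",o["tool_pos"].round(1),"F",o["contact_force"].round(2),"M",o["moment"].round(3),"w",round(o["grip_width"],1),"q",o["joint_positions"].round(2))
E
python3 - <<'E'
from h import *
st(); R=Ro.from_euler("xyz",bot.get_obs()["tcp_rot"]).as_matrix(); print(R.round(3))
print(go(588,300,226))
z=np.load("pics/scene0.npz"); W=cloud("scene",z["d"])
for n,(u,v) in dict(purple1=(373,228),purple2=(409,226),rbox=(335,196),cup=(301,270),sauc=(271,224),bowl=(223,254)).items(): print(n,W[v,u].round(0))
E
```

```text
t 0.5 tcp [216.8 478.1 226.7] F [ 1.03  0.69 -0.26] M [ 0.08   0.005 -0.013] w 91.8 q [ 1.    0.34  1.52 -0.    1.28 -0.15]
[[-0.     0.413  0.911]
 [-0.     0.911 -0.413]
 [-1.    -0.     0.   ]]
(array([ 0.07, -0.89, 41.16]), 'jawdir deg', np.float64(65.6), 'xaxis', array([-0., -0., -1.]))
purple1 [533. 398.  69.]
purple2 [484. 486.  68.]
rbox [472. 269.  53.]
cup [712. 264.  24.]
sauc [623. 136.  30.]
bowl [754.  50.   7.]
```

```bash
python3 -m handwheel '[[[0,-0.1,4,0],[0,-0.1,4,0],[0,-0.1,4,0],[0,-0.1,4,0],[0,-0.1,4,0],[0,-0.1,4,0],[0,-0.1,4,0],[0,-0.1,4,0]]]' 1; python3 -m handwheel '[[[0,0,3.5,0],[0,0,3,0],[0,0,2,0],[0,0,0.66,0],[0,0,0,0],[0,0,0,0]]]'
python3 - <<'E'
from h import *
st(); m=bot.camera_model("wrist"); im,d=bot.capture("wrist"); save("w1",im); np.savez("pics/w1.npz",im=im,d=d,m=m); print(go(588,300,226),m["position"])
print(bot.spot_point("wrist","lid_knob"))
W=cloud("wrist",d,m); P=W.reshape(-1,3); P=P[~np.isnan(P[:,0])]
Q=P[(np.hypot(P[:,0]-588,P[:,1]-300)<25)&(P[:,2]>71)&(P[:,2]<78)]; print(len(Q),Q.mean(0),cv2.minEnclosingCircle(Q[:,:2].astype(np.float32)))
Q=P[(np.hypot(P[:,0]-588,P[:,1]-300)<40)&(P[:,2]>31)&(P[:,2]<37)]; print(len(Q),Q.mean(0),cv2.minEnclosingCircle(Q[:,:2].astype(np.float32)))
E
```

```text
time: 1.17
tool_pos: [506.6, 337.5, 226.8]
tcp_rot: [1.411, 1.571, 0.985]
contact_force: [0.4, 1.2, 0.0]
grip_width: 91.6
time: 1.67
tool_pos: [587.7, 301.2, 226.5]
tcp_rot: [-2.896, 1.57, 2.962]
contact_force: [0.2, 0.2, 0.5]
grip_width: 91.6
t 1.67 tcp [587.7 301.2 226.5] F [0.15 0.17 0.48] M [-0.001  0.006 -0.02 ] w 91.6 q [ 0.36  0.6   1.1   0.    1.44 -0.79]
(array([ 0.07, -0.12,  0.14]), 'jawdir deg', np.float64(65.7), 'xaxis', array([-0.001,  0.   , -1.   ])) [520.87077095 330.31017397 384.95666571]
[{'point': [253.2, 168.5], 'conf': 0.82}, {'point': [326.6, 63.6], 'conf': 0.8}]
823 [584.09485508 297.10307636  74.20264175] ((584.4404907226562, 296.8001708984375), 16.678335189819336)
1446 [580.06540903 298.97375551  34.95812393] ((584.9536743164062, 296.6936950683594), 31.968936920166016)
```

View pics/w1.png

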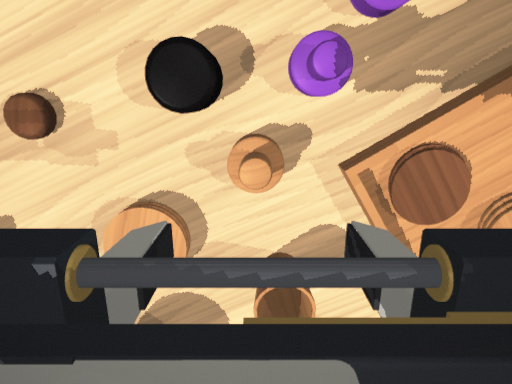

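The wrist picture shows the brown lid at (255,165), well clear of the purple look-alike at (322,63). The descent is clear.

```bash
python3 -m handwheel '[[[3,-0.2,-0.07,0],[3.5,-0.18,0,0],[3.5,0,0,0],[3.5,0,0,0],[2.5,0,0,0],[1.5,0,0,0],[0.9,0,0,0],[0,0,0,0]]]'; python3 - <<'E'
from h import *
st(); print(go(585.5,298,42)); im,d=bot.capture("side"); save("s1",cv2.resize(im[100:240,90:270],(720,560)))
E
```

```text
time: 2.43
tool_pos: [584.3, 298.2, 41.1]
tcp_rot: [-2.408, 1.567, -2.833]
contact_force: [0.3, 0.1, 0.8]
grip_width: 92.1
t 2.43 tcp [584.3 298.2  41.1] F [0.26 0.06 0.75] M [-0.073  0.001  0.009] w 92.1 q [ 0.36  0.76  1.34  0.    1.05 -0.79]
(array([-0.09,  0.03,  0.11]), 'jawdir deg', np.float64(65.7), 'xaxis', array([-0.003, -0.001, -1.   ]))
```

View pics/s1.png

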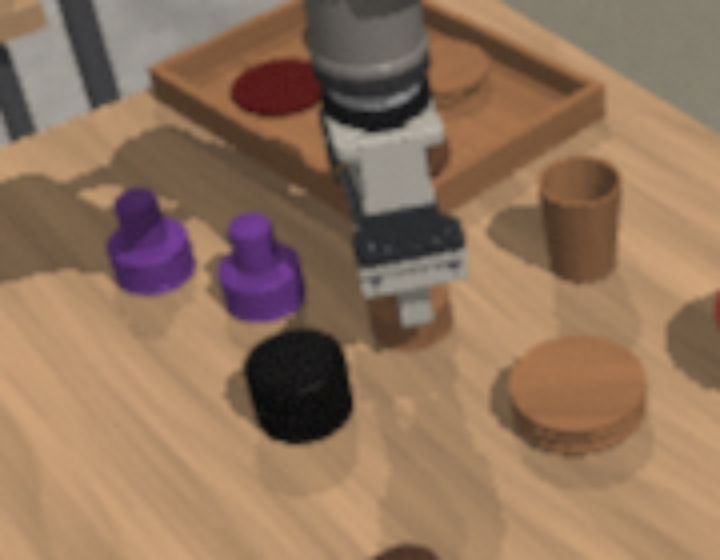

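The crop shows the open fingers around the brown lid's knob, with one finger at about (415,305) and nothing else touched. Closing now.

```bash
python3 -m handwheel '[[[-0.1,0,0.1,0],[0,0,0,0],[0,0,0,0],[0,0,0,0],[0,0,0,0],[0,0,0,0]]]' 0.3; python3 - <<'E'
from h import *
st()
E
```

```text
time: 2.98
tool_pos: [587.2, 297.3, 44.1]
tcp_rot: [0.877, 1.57, 0.451]
contact_force: [0.6, 0.6, 0.4]
grip_width: 56.6
t 2.98 tcp [587.2 297.3  44.1] F [0.56 0.56 0.39] M [ 0.002 -0.042 -0.032] w 56.6 q [ 0.35  0.76  1.33  0.    1.05 -0.79]
```

```bash
python3 -m handwheel '[[[0,0,0,0],[0,0,0,0],[0,0,0,0],[0,0,0,0],[0,0,0,0],[0,0,0,0]]]' 0; python3 - <<'E'
from h import *
st()
E
```

```text
time: 3.48
tool_pos: [587.1, 297.3, 43.7]
tcp_rot: [2.023, 1.571, 1.598]
contact_force: [-0.3, 1.2, -0.5]
grip_width: 33.2
t 3.48 tcp [587.1 297.3  43.7] F [-0.3   1.16 -0.48] M [-0.021 -0.085 -0.002] w 33.2 q [ 0.35  0.76  1.34  0.    1.05 -0.79]
```

Gripped at 33 mm. Next I lift, carry, and stop short of the caddy to measure the mouth with the wrist camera.

```bash
python3 -m handwheel '[[[-1,0,0,0],[-2,0,0,0],[-3,0,0,0],[-3.5,0,0,0],[-3.5,0,0,0],[-3.5,0,0,0],[-2.2,0,0,0],[-1,0,0,0]]]'; python3 -m handwheel '[[[0,-1.5,0.85,0],[0,-3,1.7,0],[0,-3.4,1.94,0],[0,-3.4,1.94,0],[0,-3.4,1.94,0],[0,-3.4,1.94,0],[0,-3.4,1.94,0],[0,-3.4,1.94,0]]]'
python3 - <<'E'
from h import *
st(); print(go(631,-174,240))
E
```

```text
time: 4.15
tool_pos: [588.1, 297.7, 246.0]
tcp_rot: [0.785, 1.564, 0.36]
contact_force: [-0.5, 0.2, -0.6]
grip_width: 33.7
time: 4.82
tool_pos: [612.7, 10.1, 239.9]
tcp_rot: [-2.863, 1.569, 2.994]
contact_force: [0.6, -0.3, -0.6]
grip_width: 33.0
t 4.82 tcp [612.7  10.1 239.9] F [ 0.65 -0.29 -0.56] M [-0.013  0.001 -0.045] w 33.0 q [-0.11  0.5   1.24  0.    1.4  -1.25]
(array([ -0.02, -16.01,   9.26]), 'jawdir deg', np.float64(65.6), 'xaxis', array([-0.002,  0.   , -1.   ]))
```

```bash
python3 -m handwheel '[[[0,-3.4,1.94,0],[0,-3.4,1.94,0],[0,-3.4,1.94,0],[0,-3,1.7,0],[0,-2,1.2,0],[0,-0.8,0.5,0],[0,0,0,0],[0,0,0,0]]]'
python3 - <<'E'
from h import *
st(); m=bot.camera_model("wrist"); im,d=bot.capture("wrist"); save("w2",im); np.savez("pics/w2.npz",im=im,d=d); print(go(631,-174,240))
W=cloud("wrist",d,m); P=W.reshape(-1,3); P=P[~np.isnan(P[:,0])]
for lo,hi,r in [(123,130,40),(118,130,40),(96,104,70)]:
    Q=P[(np.hypot(P[:,0]-558,P[:,1]+141)<r)&(P[:,2]>lo)&(P[:,2]<hi)]; print(lo,len(Q),Q.mean(0).round(1),cv2.minEnclosingCircle(Q[:,:2].astype(np.float32)),cv2.minAreaRect(Q[:,:2].astype(np.float32)))
for c in ["scene","side"]:
    im,d=bot.capture(c); save(c+"2",im); np.savez("pics/%s2.npz"%c,im=im,d=d)
st()
E
```

```text
time: 5.48
tool_pos: [631.0, -171.2, 239.9]
tcp_rot: [2.796, 1.569, 2.37]
contact_force: [-1.2, 0.1, -1.8]
grip_width: 33.5
t 5.48 tcp [ 631.  -171.2  239.9] F [-1.17  0.13 -1.81] M [ 0.049 -0.047 -0.007] w 33.5 q [-0.38  0.58  1.1   0.    1.46 -1.53]
(array([ 0.02, -0.33,  0.13]), 'jawdir deg', np.float64(65.7), 'xaxis', array([-0.001,  0.001, -1.   ]))
123 1014 [ 555.3 -143.   125.2] ((555.7922973632812, -143.06845092773438), 26.525859832763672) ((552.8345336914062, -142.35345458984375), (51.847938537597656, 46.68248748779297), 82.138427734375)
118 2067 [ 555.3 -142.8  122.9] ((555.7716064453125, -143.0591583251953), 26.58183479309082) ((555.8798828125, -143.16860961914062), (52.60619354248047, 52.327457427978516), 21.31361961364746)
96 6915 [ 554.6 -142.4  100.5] ((555.97705078125, -143.28805541992188), 57.40170669555664) ((555.7951049804688, -143.16079711914062), (83.98774719238281, 83.98431396484375), 75.03431701660156)
t 5.63 tcp [ 631.4 -169.9  240.7] F [-0.79 -0.72 -0.86] M [-0.001  0.011  0.014] w 33.4 q [-0.38  0.58  1.1   0.    1.46 -1.53]
```

View pics/w2.png

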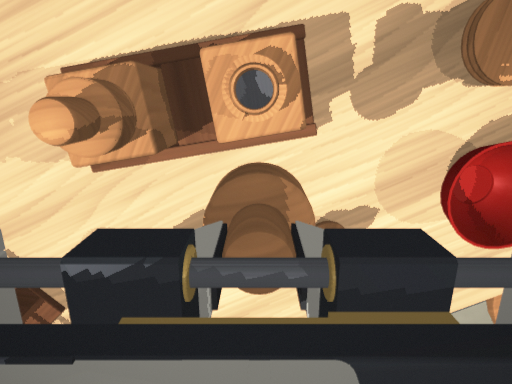

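View pics/side2.png

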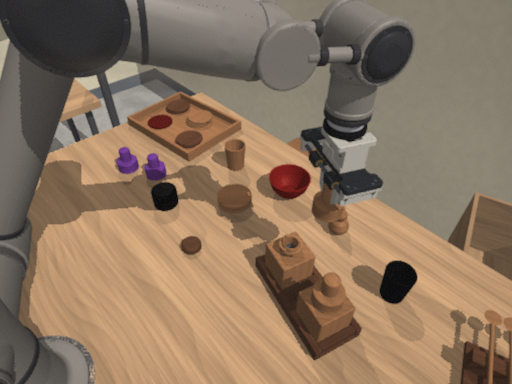

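Wrist picture: the open mouth is at (254,88), the held lid's cap at (258,205) hangs upright, and the closed caddy is at (70,120). Measuring the held lid in the same picture.

```bash
python3 - <<'E'
from h import *
from scipy.optimize import least_squares
m=bot.camera_model("wrist"); z=np.load("pics/w2.npz"); W=cloud("wrist",z["d"],m)
P=W[160:230,195:320].reshape(-1,3); P=P[~np.isnan(P[:,0])]
P=P[(np.hypot(P[:,0]-631,P[:,1]+171)<45)&(P[:,2]>190)]
print(np.histogram(P[:,2],bins=np.arange(190,260,3)))
Q=P[(P[:,2]>np.percentile(P[:,2],1))]
def fit(Q,R):
    h=cv2.convexHull(Q[:,:2].astype(np.float32))[:,0]
    tz=np.array([.911,-.413]); c0=np.array([631,-171.])
    h=h[(h-c0)@tz<-8]
    f=lambda p:np.hypot(h[:,0]-p[0],h[:,1]-p[1])-R
    s=least_squares(f,c0,loss="soft_l1"); return s.x.round(1),np.abs(s.fun).mean().round(2),len(h)
for lo,hi in [(222,240),(195,225),(195,240)]:
    Q=P[(P[:,2]>lo)&(P[:,2]<hi)]
    if len(Q)>20: print(lo,hi,len(Q),fit(Q,32))
# cap top plane tilt
Q=P[(P[:,2]>225)&(P[:,2]<236)]
A=np.c_[Q[:,:2]-[631,-171],np.ones(len(Q))]; print(np.linalg.lstsq(A,Q[:,2],rcond=None)[0])
for c,(a,b,e,f) in [("side",(300,180,350,225))]:
    z=np.load("pics/%s2.npz"%c); W=cloud(c,z["d"]); P=W[b:f,a:e].reshape(-1,3);P=P[(np.hypot(P[:,0]-628,P[:,1]+171)<50)&(P[:,2]>190)&(P[:,2]<228)]; print(c,len(P),P.mean(0),P[:,2].min(),np.percentile(P[:,0],[1,99]),np.percentile(P[:,1],[1,99]))
E
```

```text
(array([   0,    0,   30,   85,   60,   68,   82,   81,   79,   86,  104,
         94,  167, 1228, 2260,   64,   72,  147,  198,  210,  224,  127,
        117]), array([190, 193, 196, 199, 202, 205, 208, 211, 214, 217, 220, 223, 226,
       229, 232, 235, 238, 241, 244, 247, 250, 253, 256, 259]))
222 240 3888 (array([ 629.2, -170.3]), np.float64(0.12), 34)
195 225 732 (array([ 629.1, -170.3]), np.float64(0.08), 28)
195 240 4526 (array([ 629.1, -170.4]), np.float64(0.1), 32)
[ 8.14779561e-02 -3.57904089e-02  2.33807679e+02]
side 306 [ 608.59526615 -180.93341515  213.17152849] 196.68814837603065 [597.37457057 638.55222613] [-199.87487915 -144.94993326]
```

```bash
python3 - <<'E'
from h import *
m=bot.camera_model("wrist"); z=np.load("pics/w2.npz"); W=cloud("wrist",z["d"],m)
P=W.reshape(-1,3); P=P[~np.isnan(P[:,0])]
def pl(Q,c): 
    A=np.c_[Q[:,:2]-c,np.ones(len(Q))]; s=np.linalg.lstsq(A,Q[:,2],rcond=None)[0]; r=Q[:,2]-A@s; return s.round(4),r.std().round(2),len(Q)
r=np.hypot(P[:,0]-555.8,P[:,1]+143.1)
print("shoulder",pl(P[(r>30)&(r<40)&(P[:,2]>97)&(P[:,2]<104)],[555.8,-143.1]))
print("table",pl(P[(P[:,2]>-8)&(P[:,2]<8)],[555.8,-143.1]))
r=np.hypot(P[:,0]-629.2,P[:,1]+170.3)
for a,b in [(19,31),(21,29)]:
    Q=P[(r>a)&(r<b)&(P[:,2]>228)&(P[:,2]<237)]; print("cap",pl(Q,[629.2,-170.3]))
    s=pl(Q,[629.2,-170.3])[0]; A=np.c_[Q[:,:2]-[629.2,-170.3],np.ones(len(Q))]; Q=Q[np.abs(Q[:,2]-A@s)<1]; print(pl(Q,[629.2,-170.3]))
z=np.load("pics/w1.npz",allow_pickle=True); W=cloud("wrist",z["d"],z["m"].item()); P=W.reshape(-1,3); P=P[~np.isnan(P[:,0])]
r=np.hypot(P[:,0]-584.7,P[:,1]-296.8); print("cap0",pl(P[(r>20)&(r<30)&(P[:,2]>31)&(P[:,2]<38)],[584.7,296.8]))
E
```

```text
shoulder (array([ 1.600000e-03, -9.000000e-04,  1.012583e+02]), np.float64(0.75), 2951)
table (array([ 1.7000e-03, -1.3000e-03,  1.3497e+00]), np.float64(1.0), 80809)
cap (array([ 3.030000e-02, -1.470000e-02,  2.328355e+02]), np.float64(1.01), 2808)
(array([ 2.790000e-02, -1.320000e-02,  2.329024e+02]), np.float64(0.51), 1950)
cap (array([ 7.400000e-03, -3.600000e-03,  2.326527e+02]), np.float64(0.67), 1825)
(array([ 7.200000e-03, -3.300000e-03,  2.326463e+02]), np.float64(0.49), 1573)
cap0 (array([-7.000e-04, -4.000e-03,  3.536e+01]), np.float64(0.88), 1064)
```

Same-picture result: the lid axis is at (629.2,-170.4) and the mouth at (555.8,-143.1), with the lid upright (tilt about 0.007 rad). I'll now turn clockwise 1.25 rad so the wrist has range for backing off, and measure again from that heading. That separates camera bias from any real lid offset in the jaws.

```bash
python3 -m handwheel '[[[0,-1.5,-1.0,0],[0,-2.5,-1.7,0],[0,-2.5,-1.7,0],[0,-1.5,-1.1,0],[0,0,0,0.125],[0,0,0,0.125],[0,0,0,0.125],[0,0,0,0.125]]]'
python3 -m handwheel '[[[0,0,0,0.125],[0,0,0,0.125],[0,0,0,0.125],[0,0,0,0.125],[0,0,0,0.125],[0,0,0,0.125],[0,0,0,0],[0,0,0,0]]]'
cat > meas.py <<'E'
from h import *
import sys
from scipy.optimize import least_squares
name=sys.argv[1]
st(); m=bot.camera_model("wrist"); o=bot.get_obs(); im,d=bot.capture("wrist"); save(name,im); np.savez("pics/%s.npz"%name,im=im,d=d,m=m)
W=cloud("wrist",d,m); P=W.reshape(-1,3); P=P[~np.isnan(P[:,0])]
R=Ro.from_euler("xyz",o["tcp_rot"]).as_matrix(); T=o["tool_pos"]; print("jaw",np.degrees(np.arctan2(R[1,1],R[0,1])).round(1))
Q=P[(np.hypot(P[:,0]-557,P[:,1]+142)<40)&(P[:,2]>118)&(P[:,2]<130)]; (mx,my),r=cv2.minEnclosingCircle(Q[:,:2].astype(np.float32)); print("mouth",mx,my,r)
Q=P[(np.hypot(P[:,0]-T[0],P[:,1]-T[1])<45)&(P[:,2]>T[2]-45)&(P[:,2]<T[2]-3)]
h=cv2.convexHull(Q[:,:2].astype(np.float32))[:,0]; h=h[(h-T[:2])@R[:2,2]<-8]
s=least_squares(lambda p:np.hypot(h[:,0]-p[0],h[:,1]-p[1])-32,T[:2],loss="soft_l1"); print("lid",s.x.round(1),np.abs(s.fun).mean().round(2),len(h))
e=R.T@np.r_[s.x-T[:2],0]; print("lid-tcp tool y,z",e[1:].round(1))
D=R.T@np.r_[mx-s.x[0],my-s.x[1],0]; print("shift lid->mouth tool y,z mm",D[1:].round(1))
st()
E
python3 meas.py w3
```

```text
time: 6.3
tool_pos: [548.4, -220.6, 241.2]
tcp_rot: [1.029, 1.57, 0.099]
contact_force: [-0.4, -0.2, -1.1]
grip_width: 33.3
time: 6.97
tool_pos: [548.4, -220.9, 241.0]
tcp_rot: [1.844, 1.57, 0.173]
contact_force: [0.0, -0.5, -0.5]
grip_width: 33.4
t 6.97 tcp [ 548.4 -220.9  241. ] F [ 0.05 -0.53 -0.47] M [-0.148  0.071 -0.063] w 33.4 q [-0.51  0.46  1.31  0.    1.38 -0.41]
jaw -5.7
mouth 555.5170288085938 -143.14111328125 26.635351181030273
lid [ 547.7 -220.3] 0.08 35
lid-tcp tool y,z [-0.7 -0.5]
shift lid->mouth tool y,z mm [  0.1 -77.5]
t 7.02 tcp [ 548.4 -221.1  240.9] F [ 0.52 -0.16 -0.53] M [-0.091  0.052  0.002] w 33.6 q [-0.51  0.46  1.31  0.    1.38 -0.41]
```

View pics/w3.png

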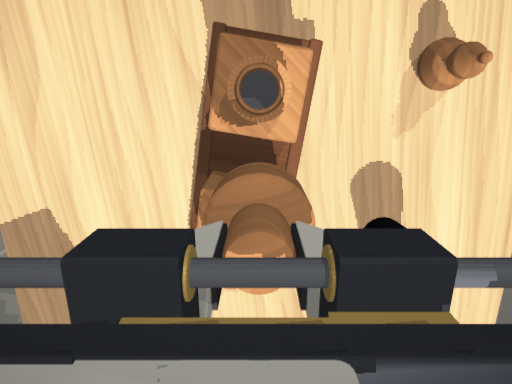

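Both headings agree on the mouth, at (555.6,-143.1). The lid sits about 1 mm behind the TCP along tool z. Moving over and down to just above the mouth.

```bash
python3 -m handwheel '[[[0,0,-1.5,0],[0,0,-2.5,0],[0,0,-2.5,0],[0,0,-1.25,0],[0,0,0,0],[0,0,0,0]]]'
python3 -m handwheel '[[[2,0,0,0],[2.5,0,0,0],[1.5,0,0,0],[0.7,0,0,0],[0,0,0,0],[0,0,0,0]]]'
python3 - <<'E'
from h import *
st(); 
for c,(a,b,e,f) in [("scene",(120,90,260,210)),("side",(220,160,380,320))]:
    im,d=bot.capture(c); save(c+"4",cv2.resize(im[b:f,a:e],None,fx=4 if c=="scene" else 3.5,fy=4 if c=="scene" else 3.5)); np.savez("pics/%s4.npz"%c,im=im,d=d)
st()
E
```

```text
time: 7.52
tool_pos: [556.5, -144.3, 240.9]
tcp_rot: [0.598, 1.57, -1.075]
contact_force: [1.5, -0.5, -1.1]
grip_width: 33.4
time: 8.02
tool_pos: [556.6, -145.8, 174.2]
tcp_rot: [1.091, 1.57, -0.585]
contact_force: [-0.9, -0.2, -0.7]
grip_width: 33.4
t 8.02 tcp [ 556.6 -145.8  174.2] F [-0.95 -0.17 -0.69] M [-0.088  0.066 -0.005] w 33.4 q [-0.39  0.48  1.46 -0.    1.2  -0.28]
t 8.12 tcp [ 557.1 -145.6  175. ] F [-0.85 -0.03 -0.84] M [-0.054  0.053 -0.014] w 33.3 q [-0.39  0.48  1.46  0.    1.2  -0.28]
```

View pics/side4.png

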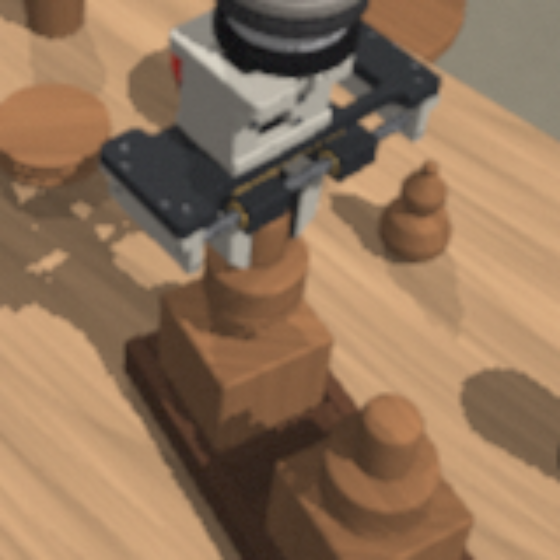

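View pics/scene4.png

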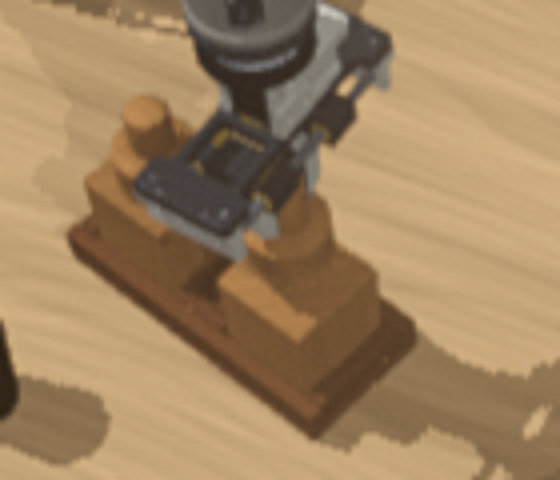

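```bash
cat > fit.py <<'E'
from h import *
import sys
from scipy.optimize import least_squares
def cyl(c,d,x,y,zlo,zhi,R):
    W=cloud(c,d).reshape(-1,3); P=W[~np.isnan(W[:,0])]
    P=P[(np.hypot(P[:,0]-x,P[:,1]-y)<R+6)&(np.hypot(P[:,0]-x,P[:,1]-y)>R-8)&(P[:,2]>zlo)&(P[:,2]<zhi)]
    s=least_squares(lambda p:np.hypot(P[:,0]-p[0],P[:,1]-p[1])-R,[x,y],loss="soft_l1",f_scale=0.5)
    return s.x.round(1),np.abs(s.fun).mean().round(2),len(P)
E
python3 - <<'E'
from fit import *
z0=174.6+11.3-54
for c,mx,my in [("scene",560.5,-139.5),("side",556.5,-141)]:
    d0=np.load("pics/%s0.npz"%c)["d"]; d=np.load("pics/%s4.npz"%c)["d"]
    print(c,"lid",cyl(c,d,mx,my,z0+4,z0+30,32),"closed lid",cyl(c,d0,mx-38,my-135,104,130,32),"neck",cyl(c,d0,mx,my,112,124,26),"closedknob",cyl(c,d0,mx-38,my-135,138,170,17), "orig lid cap",cyl(c,d0,588,299,4,30,32))
    W=cloud(c,d0).reshape(-1,3); Q=W[(np.hypot(W[:,0]-mx,W[:,1]-my)<58)&(W[:,2]>97)&(W[:,2]<103)]
    print(np.round(np.hstack(cv2.minAreaRect(Q[:,:2].astype(np.float32))),1))
E
```

```text
scene lid (array([ 559.6, -142.4]), np.float64(1.24), 136) closed lid (array([ 522.9, -275.3]), np.float64(1.4), 132) neck (array([ 559.5, -140. ]), np.float64(3.11), 128) closedknob (array([ 523.3, -275.3]), np.float64(1.5), 97) orig lid cap (array([587.5, 300.2]), np.float64(0.91), 101)
[ 561.2 -137.5   84.1   84.8   75.7]
side lid (array([ 557.9, -142.2]), np.float64(0.46), 214) closed lid (array([ 521.3, -275.3]), np.float64(0.4), 226) neck (array([ 557.4, -140.2]), np.float64(2.75), 183) closedknob (array([ 521.3, -275.4]), np.float64(0.53), 169) orig lid cap (array([586. , 300.6]), np.float64(1.1), 135)
[ 556.4 -141.    84.8   83.9   74.7]
```

Measured against the closed lid with both fixed cameras, the held lid is about 2.2 mm short in +y and 0.45 mm too far in +x. The TCP reading agrees. Correcting.

```bash
python3 -m handwheel '[[[0,-0.06,-0.21,0],[0.5,0,0,0],[0.2,0,0,0],[0,0,0,0]]]'
cat > chk.py <<'E'
from fit import *
import sys
o=bot.get_obs(); z0=o["tool_pos"][2]+11.3-54
st()
u=np.array([36.2,135.2])
for c in ["scene","side"]:
    im,d=bot.capture(c); np.savez("pics/%s%s.npz"%(c,sys.argv[1]),im=im,d=d)
    x,y=(522.9,-275.3) if c=="scene" else (521.3,-275.3)
    l=cyl(c,d,x+36.2,y+135.2,max(z0+4,104),z0+30,32)
    err=l[0]-[x,y]-u; print(c,"lid minus axis mm",err.round(1),l[1:])
o=bot.get_obs();R=Ro.from_euler("xyz",o["tcp_rot"]).as_matrix()
print("jaw",np.degrees(np.arctan2(R[1,1],R[0,1])).round(1)); st()
E
python3 chk.py 5
```

```text
time: 8.45
tool_pos: [555.7, -142.6, 166.2]
tcp_rot: [-1.945, 1.57, 2.662]
contact_force: [-0.7, -1.0, -1.0]
grip_width: 33.2
t 8.45 tcp [ 555.7 -142.6  166.2] F [-0.68 -1.   -1.01] M [-0.117  0.038  0.053] w 33.2 q [-0.38  0.48  1.48  0.    1.18 -0.28]
scene lid minus axis mm [-0.8  1.2] (np.float64(1.07), 132)
side lid minus axis mm [-0.8  1. ] (np.float64(0.56), 218)
jaw -6.0
t 8.55 tcp [ 555.9 -142.8  166.6] F [-0.75 -0.85 -1.85] M [-0.138  0.094 -0.061] w 33.4 q [-0.38  0.48  1.48  0.    1.18 -0.28]
```

```bash
python3 -m handwheel '[[[0,0.06,0.09,0],[0.4,0,0,0],[0.3,0,0,0],[0.2,0,0,0],[0,0,0,0]]]'
python3 chk.py 6
```

```text
time: 8.97
tool_pos: [556.1, -143.7, 156.9]
tcp_rot: [-1.925, 1.569, 2.683]
contact_force: [-0.5, 0.2, -1.2]
grip_width: 32.9
t 8.97 tcp [ 556.1 -143.7  156.9] F [-0.49  0.22 -1.21] M [-0.067  0.063  0.048] w 32.9 q [-0.39  0.49  1.49  0.    1.16 -0.28]
scene lid minus axis mm [-0.4 -0.1] (np.float64(1.24), 130)
side lid minus axis mm [-0.3  0. ] (np.float64(0.5), 209)
jaw -6.0
t 9.07 tcp [ 556.4 -143.7  157.5] F [ 0.4   0.11 -1.45] M [-0.066  0.072  0.022] w 33.5 q [-0.39  0.49  1.49  0.    1.16 -0.28]
```

Centred within 0.5 mm. Now feeling downwards in small steps. No contact gives Fz of about -1 N.

```bash
for i in 1; do python3 -m handwheel '[[[0.1,0,0,0],[0.1,0,0,0],[0,0,0,0]]]'; python3 -m handwheel '[[[0.1,0,0,0],[0,0,0,0]]]'; python3 -m handwheel '[[[0.1,0,0,0],[0,0,0,0]]]'; done
```

```text
time: 9.32
tool_pos: [556.4, -143.7, 155.6]
tcp_rot: [-2.372, 1.571, 2.236]
contact_force: [-0.2, -0.3, -2.6]
grip_width: 33.3
time: 9.48
tool_pos: [556.4, -143.8, 154.6]
tcp_rot: [-2.12, 1.571, 2.487]
contact_force: [0.2, 0.3, -1.5]
grip_width: 33.6
time: 9.65
tool_pos: [556.4, -143.8, 153.6]
tcp_rot: [-2.332, 1.571, 2.276]
contact_force: [0.6, 0.7, -1.8]
grip_width: 33.3
```

```bash
python3 -m handwheel '[[[0.1,0,0,0],[0,0,0,0]]]'; python3 -m handwheel '[[[0.1,0,0,0],[0,0,0,0]]]';python3 -m handwheel '[[[0.1,0,0,0],[0,0,0,0]]]'
```

```text
time: 9.82
tool_pos: [556.4, -143.8, 152.5]
tcp_rot: [-2.249, 1.571, 2.359]
contact_force: [0.6, -0.4, -2.2]
grip_width: 33.4
time: 9.98
tool_pos: [556.4, -143.8, 151.5]
tcp_rot: [-2.15, 1.571, 2.457]
contact_force: [-0.0, -0.1, -2.2]
grip_width: 33.5
time: 10.15
tool_pos: [556.4, -143.8, 150.5]
tcp_rot: [-2.21, 1.571, 2.397]
contact_force: [-0.1, 0.4, -0.9]
grip_width: 33.4
```

```bash
python3 -m handwheel '[[[0.1,0,0,0],[0,0,0,0]]]'; python3 -m handwheel '[[[0.1,0,0,0],[0,0,0,0]]]'
```

```text
time: 10.32
tool_pos: [556.4, -143.7, 149.5]
tcp_rot: [-2.481, 1.571, 2.127]
contact_force: [0.5, 0.6, -0.6]
grip_width: 33.3
time: 10.48
tool_pos: [556.5, -143.8, 149.3]
tcp_rot: [1.345, 1.57, -0.331]
contact_force: [-1.7, 1.1, 3.4]
grip_width: 33.6
```

Contact at TCP z ≈ 149.3, knob about 34.6 mm above the mouth, so it is on the thread flank. Backing off anticlockwise and rising 22.5 mm a turn, with a light preload.

```bash
python3 -m handwheel '[[[0,0.012,0,-0.12],[-0.043,0.012,0,-0.12],[-0.043,0.012,0,-0.12],[0,0,0,0]]]'; python3 chk.py 7
```

```text
time: 10.82
tool_pos: [557.4, -143.9, 150.6]
tcp_rot: [1.029, 1.569, -0.281]
contact_force: [0.5, -0.4, 4.5]
grip_width: 33.5
t 10.82 tcp [ 557.4 -143.9  150.6] F [ 0.54 -0.41  4.52] M [-0.117  0.063  0.02 ] w 33.5 q [-0.39  0.5   1.49  0.    1.15 -0.65]
scene lid minus axis mm [ 0.9 -0.4] (np.float64(1.1), 108)
side lid minus axis mm [ 0.4 -0.4] (np.float64(0.57), 199)
jaw 14.5
t 10.92 tcp [ 557.5 -144.   150.6] F [0.88 1.19 6.67] M [-0.023  0.089  0.099] w 33.1 q [-0.39  0.5   1.49  0.    1.15 -0.64]
```

```bash
python3 -m handwheel '[[[-0.065,0,0,-0.12],[-0.055,0,0,-0.12],[-0.045,0,0,-0.12],[0,0,0,0]]]'; python3 -m handwheel '[[[-0.043,0,0,-0.12],[-0.043,0,0,-0.12],[-0.043,0,0,-0.12],[0,0,0,0]]]';  python3 chk.py 8
```

```text
time: 11.25
tool_pos: [557.2, -143.9, 151.9]
tcp_rot: [0.611, 1.569, -0.342]
contact_force: [-1.2, -1.0, 5.4]
grip_width: 33.6
time: 11.58
tool_pos: [557.3, -144.0, 153.2]
tcp_rot: [0.186, 1.569, -0.41]
contact_force: [0.4, 0.1, 4.8]
grip_width: 33.4
t 11.58 tcp [ 557.3 -144.   153.2] F [0.36 0.13 4.77] M [-0.15   0.112  0.073] w 33.4 q [-0.39  0.5   1.49 -0.    1.15 -1.36]
scene lid minus axis mm [-0.5 -0.4] (np.float64(1.21), 105)
side lid minus axis mm [-0.9 -1. ] (np.float64(0.53), 203)
jaw 55.5
t 11.68 tcp [ 557.3 -144.2  153.1] F [ 0.19 -1.28  5.41] M [-0.104  0.127  0.091] w 33.6 q [-0.39  0.5   1.49 -0.    1.15 -1.35]
```

```bash
for_=1; python3 -m handwheel '[[[-0.029,0,0,-0.08],[-0.029,0,0,-0.08],[0,0,0,0]]]'; python3 -m handwheel '[[[-0.029,0,0,-0.08],[-0.029,0,0,-0.08],[0,0,0,0]]]'
```

```text
time: 11.93
tool_pos: [557.4, -143.8, 153.7]
tcp_rot: [0.225, 1.569, -0.214]
contact_force: [0.6, 0.1, 5.8]
grip_width: 33.6
time: 12.18
tool_pos: [557.5, -143.8, 154.3]
tcp_rot: [0.075, 1.569, -0.203]
contact_force: [0.7, 0.4, 5.8]
grip_width: 33.3
```

```bash
python3 -m handwheel '[[[-0.02,0,0,-0.06],[-0.02,0,0,-0.06],[0,0,0,0]]]'; python3 -m handwheel '[[[-0.02,0,0,-0.06],[-0.02,0,0,-0.06],[0,0,0,0]]]'
```

```text
time: 12.43
tool_pos: [557.5, -143.6, 154.7]
tcp_rot: [0.156, 1.569, -0.004]
contact_force: [0.8, 1.3, 3.9]
grip_width: 33.7
time: 12.68
tool_pos: [557.5, -143.7, 155.1]
tcp_rot: [-0.026, 1.569, -0.066]
contact_force: [1.1, 0.8, 5.1]
grip_width: 33.3
```

```bash
python3 -m handwheel '[[[-0.015,0,0,-0.06],[0,0,0,0]]]'; python3 -m handwheel '[[[-0.015,0,0,-0.06],[0,0,0,0]]]';python3 -m handwheel '[[[-0.01,0,0,-0.06],[0,0,0,0]]]'; python3 - <<'E'
from h import *
st(); print(go(0,0,0)[2])
E
```

```text
time: 12.85
tool_pos: [557.5, -143.7, 155.3]
tcp_rot: [-0.071, 1.569, -0.051]
contact_force: [1.2, 1.3, 5.8]
grip_width: 33.2
time: 13.02
tool_pos: [557.6, -143.9, 155.3]
tcp_rot: [-0.297, 1.568, -0.216]
contact_force: [2.7, 0.4, 5.8]
grip_width: 33.5
time: 13.18
tool_pos: [557.7, -144.1, 155.3]
tcp_rot: [-0.423, 1.568, -0.283]
contact_force: [3.2, -0.8, 5.2]
grip_width: 33.5
t 13.18 tcp [ 557.7 -144.1  155.3] F [ 3.24 -0.76  5.23] M [ 0.158 -0.52  -0.046] w 33.5 q [-0.39  0.5   1.49  0.    1.16 -2.1 ]
98.1
```

```bash
python3 -m handwheel '[[[0,0,0,-0.06],[0,0,0,0]]]'; python3 -m handwheel '[[[0,0,0,-0.06],[0,0,0,0]]]';python3 chk.py 9
```

```text
time: 13.35
tool_pos: [557.0, -144.0, 155.0]
tcp_rot: [-0.728, 1.57, -0.526]
contact_force: [2.1, 0.2, 4.4]
grip_width: 33.5
time: 13.52
tool_pos: [556.7, -143.4, 154.4]
tcp_rot: [1.686, 1.57, 1.948]
contact_force: [4.6, 2.6, 0.1]
grip_width: 33.6
t 13.52 tcp [ 556.7 -143.4  154.4] F [4.63 2.6  0.11] M [ 0.559 -0.783  0.015] w 33.6 q [-0.39  0.5   1.49  0.    1.16 -2.22]
scene lid minus axis mm [-1.3 -1.8] (np.float64(1.23), 129)
side lid minus axis mm [-1.  -1.4] (np.float64(0.49), 201)
jaw 104.9
t 13.62 tcp [ 556.9 -143.2  154.4] F [ 3.84  2.23 -0.47] M [ 0.609 -0.801  0.14 ] w 33.7 q [-0.39  0.5   1.49  0.    1.16 -2.22]
```

The vertical force vanished and z started to drop, so the starts are passed. The lid is about 1.5 mm off to the side, which agrees with the side force. I re-centre, then lower gently.

```bash
python3 -m handwheel '[[[0,0.08,0.12,-0.03],[0,0,0,0]]]'; python3 -m handwheel '[[[0.06,0,0,0],[0.06,0,0,0],[0,0,0,0]]]'; python3 chk.py 10
```

```text
time: 13.78
tool_pos: [556.9, -142.5, 154.1]
tcp_rot: [2.683, 1.568, 2.975]
contact_force: [0.4, 0.5, -1.1]
grip_width: 33.6
time: 14.03
tool_pos: [557.3, -142.7, 153.2]
tcp_rot: [2.573, 1.569, 2.866]
contact_force: [-0.8, 1.0, -1.1]
grip_width: 33.6
t 14.03 tcp [ 557.3 -142.7  153.2] F [-0.85  1.01 -1.13] M [0.051 0.036 0.012] w 33.6 q [-0.38  0.5   1.49 -0.    1.16 -2.25]
scene lid minus axis mm [-0.7 -0.7] (np.float64(1.17), 127)
side lid minus axis mm [-1.  -1.3] (np.float64(0.55), 208)
jaw 106.8
t 14.13 tcp [ 557.5 -142.8  153.4] F [-0.25 -0.39 -1.42] M [ 0.05  -0.017  0.009] w 33.5 q [-0.38  0.5   1.49 -0.    1.16 -2.25]
```

```bash
python3 -m handwheel '[[[0.1,0.03,0.03,0],[0.1,0,0,0],[0,0,0,0]]]'; python3 -m handwheel '[[[0.1,0,0,0],[0,0,0,0]]]';python3 -m handwheel '[[[0.1,0,0,0],[0,0,0,0]]]'
```

```text
time: 14.38
tool_pos: [557.8, -142.3, 151.4]
tcp_rot: [2.432, 1.57, 2.726]
contact_force: [-0.7, 1.1, -0.5]
grip_width: 33.6
time: 14.55
tool_pos: [557.9, -142.3, 150.5]
tcp_rot: [2.253, 1.571, 2.547]
contact_force: [-0.1, -0.5, -1.2]
grip_width: 33.4
time: 14.72
tool_pos: [557.9, -142.3, 149.5]
tcp_rot: [2.181, 1.571, 2.475]
contact_force: [0.1, 0.1, -1.2]
grip_width: 33.7
```

```bash
python3 -m handwheel '[[[0.08,0,0,0],[0,0,0,0]]]';python3 -m handwheel '[[[0.08,0,0,0],[0,0,0,0]]]'
```

```text
time: 14.88
tool_pos: [558.1, -142.3, 149.0]
tcp_rot: [-0.477, 1.57, -0.183]
contact_force: [-0.3, -0.4, 0.3]
grip_width: 33.4
time: 15.05
tool_pos: [558.2, -142.3, 148.8]
tcp_rot: [-0.52, 1.57, -0.225]
contact_force: [-1.7, 0.5, 4.7]
grip_width: 33.3
```

It dropped 6.5 mm and now sits in the starts with about 5 N of contact. Screwing forwards (clockwise) and sinking 22.5 mm a turn.

```bash
python3 -m handwheel '[[[0.035,-0.015,0,0.12],[0.043,-0.015,0,0.12],[0.043,-0.015,0,0.12],[0,0,0,0]]]'; python3 chk.py 11
```

```text
time: 15.38
tool_pos: [558.6, -143.1, 147.6]
tcp_rot: [-0.219, 1.569, -0.29]
contact_force: [-0.2, 0.8, 4.1]
grip_width: 33.4
t 15.38 tcp [ 558.6 -143.1  147.6] F [-0.19  0.77  4.07] M [ 0.098  0.05  -0.105] w 33.4 q [-0.38  0.51  1.49  0.    1.14 -1.88]
scene lid minus axis mm [ 0.2 -1. ] (np.float64(1.3), 137)
side lid minus axis mm [ 0.1 -0.7] (np.float64(0.5), 201)
jaw 86.4
t 15.48 tcp [ 558.6 -142.8  147.5] F [0.66 0.47 4.49] M [ 0.033 -0.021 -0.068] w 33.7 q [-0.38  0.51  1.49  0.    1.14 -1.89]
```

Tracking well (1.3 mm down in 20°).

```bash
python3 -m handwheel '[[[0.043,-0.015,0,0.12],[0.043,-0.015,0,0.12],[0.043,-0.015,0,0.12],[0,0,0,0]]]'; python3 - <<'E'
from h import *
st()
E
python3 -m handwheel '[[[0.043,-0.015,0,0.12],[0.043,-0.015,0,0.12],[0.043,-0.015,0,0.12],[0,0,0,0]]]'; python3 chk.py 12
```

```text
time: 15.82
tool_pos: [558.3, -143.5, 146.2]
tcp_rot: [0.08, 1.569, -0.348]
contact_force: [-0.1, -0.2, 5.9]
grip_width: 33.5
t 15.82 tcp [ 558.3 -143.5  146.2] F [-0.07 -0.21  5.86] M [ 0.059  0.062 -0.077] w 33.5 q [-0.38  0.51  1.5   0.    1.14 -1.53]
time: 16.15
tool_pos: [558.0, -143.9, 144.9]
tcp_rot: [0.276, 1.57, -0.513]
contact_force: [0.1, 0.8, 5.7]
grip_width: 33.7
t 16.15 tcp [ 558.  -143.9  144.9] F [0.14 0.84 5.67] M [-0.011  0.101 -0.096] w 33.7 q [-0.39  0.51  1.5  -0.    1.13 -1.17]
scene lid minus axis mm [-0.1 -0.4] (np.float64(1.06), 87)
side lid minus axis mm [ 0.2 -0.5] (np.float64(0.57), 177)
jaw 45.2
t 16.25 tcp [ 558.  -143.7  145. ] F [0.12 0.44 5.64] M [-0.083  0.096 -0.122] w 33.4 q [-0.39  0.51  1.5   0.    1.13 -1.17]
```

```bash
python3 -m handwheel '[[[0.035,-0.015,0,0.12],[0.04,-0.015,0,0.12],[0,0,0,0]]]'; python3 - <<'E'
from h import *
st()
E
python3 -m handwheel '[[[0.04,-0.015,0,0.12],[0.02,-0.015,0,0.1],[0,0,0,0]]]'; python3 - <<'E'
from h import *
st()
E
```

```text
time: 16.5
tool_pos: [557.8, -144.0, 144.1]
tcp_rot: [0.576, 1.57, -0.452]
contact_force: [-0.4, -0.1, 4.5]
grip_width: 33.4
t 16.5 tcp [ 557.8 -144.   144.1] F [-0.42 -0.11  4.49] M [-0.016  0.081 -0.087] w 33.4 q [-0.39  0.51  1.5  -0.    1.13 -0.93]
time: 16.75
tool_pos: [557.6, -144.2, 143.6]
tcp_rot: [0.764, 1.569, -0.483]
contact_force: [-0.8, -0.8, 5.8]
grip_width: 33.9
t 16.75 tcp [ 557.6 -144.2  143.6] F [-0.79 -0.82  5.83] M [-0.151  0.149 -0.094] w 33.9 q [-0.39  0.51  1.5  -0.    1.13 -0.71]
```

```bash
python3 -m handwheel '[[[0.02,-0.01,0,0.08],[0,0,0,0]]]'; python3 - <<'E'
from h import *
st()
E
python3 -m handwheel '[[[0.01,-0.01,0,0.08],[0,0,0,0]]]'; python3 - <<'E'
from h import *
st()
E
python3 -m handwheel '[[[0,-0.01,0,0.08],[0,0,0,0]]]'; python3 - <<'E'
from h import *
st();print(go(0,0,0)[2])
E
```

```text
time: 16.92
tool_pos: [557.7, -144.1, 143.6]
tcp_rot: [0.951, 1.569, -0.373]
contact_force: [0.2, -0.2, 6.6]
grip_width: 33.1
t 16.92 tcp [ 557.7 -144.1  143.6] F [ 0.17 -0.21  6.65] M [-0.121  0.184 -0.151] w 33.1 q [-0.39  0.51  1.5   0.    1.13 -0.63]
time: 17.08
tool_pos: [557.6, -144.1, 143.6]
tcp_rot: [1.06, 1.569, -0.345]
contact_force: [-0.3, -0.5, 7.1]
grip_width: 33.1
t 17.08 tcp [ 557.6 -144.1  143.6] F [-0.3  -0.53  7.15] M [-0.134  0.175 -0.154] w 33.1 q [-0.39  0.51  1.5   0.    1.13 -0.55]
time: 17.25
tool_pos: [557.5, -144.2, 143.6]
tcp_rot: [1.112, 1.569, -0.373]
contact_force: [-0.4, -1.6, 7.0]
grip_width: 33.6
t 17.25 tcp [ 557.5 -144.2  143.6] F [-0.37 -1.64  7.02] M [-0.107  0.145 -0.132] w 33.6 q [-0.39  0.51  1.5   0.    1.13 -0.47]
4.9
```

Seated: z has stayed at 143.6 through three turns and the torque is building. Now the last tightening, with the press eased slightly.

```bash
python3 -m handwheel '[[[-0.02,-0.01,0,0.08],[0,-0.01,0,0.08],[0,0,0,0]]]'; python3 - <<'E'
from h import *
st()
E
python3 -m handwheel '[[[0,-0.01,0,0.08],[0,-0.01,0,0.08],[0,0,0,0]]]'; python3 chk.py 13
```

```text
time: 17.5
tool_pos: [557.1, -144.1, 143.6]
tcp_rot: [1.298, 1.569, -0.347]
contact_force: [-0.2, -0.0, 6.7]
grip_width: 33.7
t 17.5 tcp [ 557.1 -144.1  143.6] F [-0.19 -0.04  6.66] M [-0.078  0.17  -0.175] w 33.7 q [-0.39  0.51  1.5   0.    1.13 -0.31]
time: 17.75
tool_pos: [556.5, -144.0, 143.6]
tcp_rot: [0.658, 1.57, -1.146]
contact_force: [-2.3, -0.3, 7.1]
grip_width: 33.5
t 17.75 tcp [ 556.5 -144.   143.6] F [-2.31 -0.34  7.07] M [-0.125  0.531  0.365] w 33.5 q [-0.39  0.51  1.5  -0.    1.13 -0.15]
scene lid minus axis mm [ 0.4 -0.2] (np.float64(1.26), 134)
side lid minus axis mm [ 0.2 -0.3] (np.float64(0.52), 198)
jaw -13.2
t 17.85 tcp [ 556.5 -144.   143.6] F [-2.28 -0.63  6.77] M [-0.068  0.462  0.157] w 33.5 q [-0.39  0.51  1.5  -0.    1.13 -0.16]
```

```bash
python3 -m handwheel '[[[-0.04,0.05,0,0.06],[0,0,0,0]]]'; python3 - <<'E'
from h import *
st()
E
python3 -m handwheel '[[[0,0,0,0.05],[0,0,0,0]]]'; python3 - <<'E'
from h import *
st();print(go(0,0,0)[2])
from fit import *
def top(c,d,x,y,zl,zh,a,b):
    W=cloud(c,d).reshape(-1,3); r=np.hypot(W[:,0]-x,W[:,1]-y); Q=W[(r>a)&(r<b)&(W[:,2]>zl)&(W[:,2]<zh)]; return round(float(np.median(Q[:,2])),2),len(Q)
for c in ["scene","side"]:
    im,d=bot.capture(c); np.savez("pics/%s14.npz"%c,d=d); x,y=(522.9,-275.3) if c=="scene" else (521.3,-275.3)
    print(c,"cap tops closed",top(c,d,x,y,128,142,19,30),"ours",top(c,d,x+36.2,y+135.2,128,142,19,30))
E
```

```text
time: 18.02
tool_pos: [556.3, -144.3, 143.6]
tcp_rot: [-0.787, 1.569, -2.649]
contact_force: [-4.8, -0.7, 6.1]
grip_width: 33.7
t 18.02 tcp [ 556.3 -144.3  143.6] F [-4.8  -0.66  6.05] M [-0.357  0.744  0.424] w 33.7 q [-0.39  0.51  1.5  -0.    1.13 -0.09]
time: 18.18
tool_pos: [556.2, -144.3, 143.6]
tcp_rot: [-0.795, 1.569, -2.707]
contact_force: [-4.1, -1.2, 5.6]
grip_width: 33.3
t 18.18 tcp [ 556.2 -144.3  143.6] F [-4.06 -1.19  5.56] M [-0.329  0.776  0.641] w 33.3 q [-0.39  0.51  1.5  -0.    1.13 -0.04]
-19.5
scene cap tops closed (133.82, 103) ours (133.6, 100)
side cap tops closed (135.73, 302) ours (135.75, 158)
```

The cap tops are level with the closed caddy's lid in both cameras, and the torque shows it is tight. I unload the wind-up and release.

```bash
python3 -m handwheel '[[[-0.04,-0.06,0,-0.06],[0,0,0,0]]]'; python3 - <<'E'
from h import *
st()
E
python3 -m handwheel '[[[0,0,0,0],[0,0,0,0],[0,0,0,0],[0,0,0,0],[0,0,0,0],[0,0,0,0]]]' 0.75; python3 - <<'E'
from h import *
st()
E
```

```text
time: 18.45
tool_pos: [556.3, -144.1, 143.7]
tcp_rot: [0.039, 1.57, -1.811]
contact_force: [-1.1, -1.6, 2.5]
grip_width: 33.4
t 18.45 tcp [ 556.3 -144.1  143.7] F [-1.14 -1.58  2.47] M [-0.317  0.176  0.175] w 33.4 q [-0.39  0.51  1.5  -0.    1.13 -0.11]
time: 18.95
tool_pos: [556.5, -143.8, 143.5]
tcp_rot: [-2.299, 1.571, 2.128]
contact_force: [-0.1, -0.6, 0.4]
grip_width: 67.2
t 18.95 tcp [ 556.5 -143.8  143.5] F [-0.05 -0.64  0.42] M [-0.073  0.055 -0.044] w 67.2 q [-0.39  0.51  1.5   0.    1.13 -0.1 ]
```

```bash
python3 -m handwheel '[[[-1,0,0,0],[-2,0,0,0],[-3,0,0,0],[-3.5,0,0,0],[-2.5,0,0,0],[-1,0,0,0],[0,0,0,0],[0,0,0,0]]]' 0.75; python3 - <<'E'
from fit import *
def top(c,d,x,y,zl,zh,a,b):
    W=cloud(c,d).reshape(-1,3); r=np.hypot(W[:,0]-x,W[:,1]-y); Q=W[(r>a)&(r<b)&(W[:,2]>zl)&(W[:,2]<zh)]; return round(float(np.median(Q[:,2])),2),len(Q)
st()
for c in ["scene","side"]:
    im,d=bot.capture(c); x,y=(522.9,-275.3) if c=="scene" else (521.3,-275.3)
    print(c,"cap tops closed",top(c,d,x,y,128,142,19,30),"ours",top(c,d,x+36.2,y+135.2,128,142,19,30),"knob tops",top(c,d,x,y,168,182,0,15),top(c,d,x+36.2,y+135.2,168,182,0,15))
    k=[cyl(c,d,x+a,y+b,138,170,17)[0] for a,b in [(0,0),(36.2,135.2)]]; print(k, k[1]-k[0]-[36.2,135.2])
    k=[cyl(c,d,x+a,y+b,104,130,32)[0] for a,b in [(0,0),(36.2,135.2)]]; print(k, k[1]-k[0]-[36.2,135.2])
    if c=="side": save("side15",cv2.resize(im[160:370,190:430],(686,600)))
    else: save("scene15",im)
E
```

```text
time: 19.62
tool_pos: [556.2, -143.8, 273.3]
tcp_rot: [-2.158, 1.571, 2.269]
contact_force: [-0.3, -0.2, 0.5]
grip_width: 68.9
t 19.62 tcp [ 556.2 -143.8  273.3] F [-0.28 -0.22  0.48] M [-0.077  0.107  0.009] w 68.9 q [-0.39  0.41  1.3   0.    1.44 -0.1 ]
scene cap tops closed (133.66, 90) ours (134.26, 128) knob tops (173.21, 14) (172.82, 68)
[array([ 522.8, -274.9]), array([ 559.3, -139.9])] [ 0.3 -0.2]
[array([ 523.3, -275.2]), array([ 559.2, -139.9])] [-0.3  0.1]
side cap tops closed (135.87, 305) ours (136.18, 218) knob tops (174.96, 173) (175.06, 122)
[array([ 521.3, -275.4]), array([ 557.5, -140.2])] [4.26325641e-14 0.00000000e+00]
[array([ 521.3, -275.3]), array([ 557.8, -140.2])] [ 0.3 -0.1]
```

View pics/side15.png

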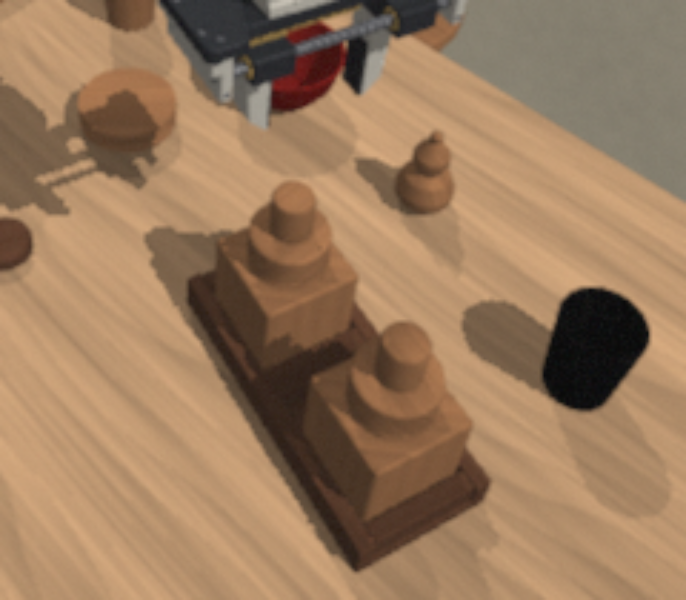

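View pics/scene15.png

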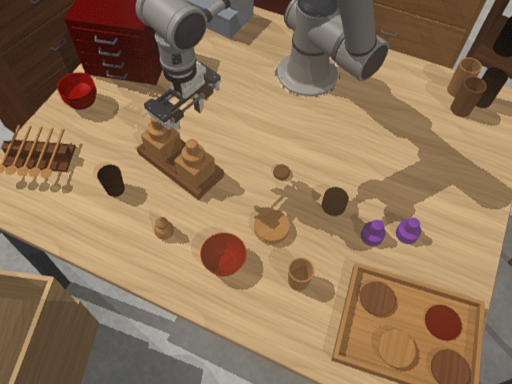

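The lid at (293,230) in the side crop sits like the closed one at (400,370): same height to a few tenths of a millimetre, axis within 0.4 mm, gripper clear above. The other wares stand where they were. Handing in.

```bash
python3 -c "
from plant import bot
print(bot.close_job())"
```

```text
the job is handed in; nothing more can be done
None
```

The wooden lid is screwed home on the open caddy and released, and I handed the job in at about 20 s of the 67 s allowed. No verdict was reported.

- **Threading:** I backed the lid off anticlockwise by about 110° until it rode up to the starts. It dropped about 6.5 mm into them, and I then screwed it clockwise by about 125° until it stopped sinking and the torque rose.
- **Last checks:** In both fixed cameras the lid's knob and cap tops are within 0.6 mm of the closed caddy's lid, and its axis is within 0.4 mm. The gripper is clear above it. The other wares look unmoved by eye in the last scene picture; I did not measure them.
- **What was off:**
  - At the end of tightening, the wrist briefly read 0.4–0.6 N m with about 4 N sideways, above the 0.2–0.3 N m wanted. I eased that off before opening the fingers.
  - The downward press reached about 8 N at times, above the 3–6 N wanted but far below the 60 N limit.
  - The fixed cameras disagreed with each other by about 4 mm in absolute position, so I aligned the lid by relative measurements instead.

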